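# Unstack the drive parts into their kitting boards

### The arm

A 7-joint arm with a two-finger parallel gripper is mounted at the origin on the work surface. World frame = base frame: x ahead of the robot, y to its left, z up, the work surface at z = 0. Lengths are in mm, angles in rad, forces in N, time in s.
With the tool pointing down it reaches from about 400 to 875 mm from the base axis. Payload 4.4 kg.
Tool frame: the origin (TCP) lies at the very end of the fingers, on their centre line; the grasp point (between the pads) lies 19 mm behind it; z points along the fingers, y is the line along which they close (so a half turn about z gives the same grasp; the last joint's range is limited). The gripper opens to 85 mm and grips with 20 to 120 N. Pads are 22 mm wide; open, the fingers measure 114 mm over their backs; the gripper's body (76 mm by 85 mm) begins 54 mm behind the grasp point. The pads swing forward as they close: fully open they stand 13 mm farther back than shut.
Start: joints at [-1.193, 0.628, 0.038, 1.517, -0.027, 0.996, -0.02], TCP at [279.073, 587.057, 231.313] pointing down, gripper open.
Joint ranges: [-3.06, 3.06], [-0.37, 2.12], [-1.25, 1.32], [0.18, 2.47], [-1.1, 4.24], [0.23, 1.98], [-2.94, 2.94]. Speed limits (rad/s): [2.57, 2.57, 3.14, 3.14, 3.14, 3.14, 3.14].

### API

Orientations are given as [roll, pitch, yaw] about the fixed x, y, z axes, in that order (R = Rz(yaw) Ry(pitch) Rx(roll)).
In Python, from cell import read_state, get_image, camera_info, finish_job gives the robot as it stands.
- The arm moves only by the tool play_rows, never from a script. Its argument "deltas" is one flat list of numbers, 7 for each row, row after row: the shift along the tool's x, y, z in mm, then the turn, a rotation vector about the tool's x, y, z in rad, then the opening, from 0 (shut) to 1 (fully open). In form: [dx, dy, dz, ax, ay, az, grip, dx, dy, dz, ax, ay, az, grip, ...]. A call has 1 to 10 rows; each row is the pose to reach, as a shift and turn from the pose commanded when the call began, along the tool's axes at that moment; what a row does not reach only later rows make up. A row lasts 1/8 s, in which the tool goes at most 62.5 mm and 10.7 degrees, less where a joint would pass 70% of its speed; a pose out of reach is approached as far as the arm can. A call with a gripper value outside its range is refused whole. The fingers move at their own pace and stop on an object; the grip force is fixed at half the most. Time passes only in rows, so rows that repeat a pose let the fingers close. It gives the time, the measured TCP pose, the force, the opening and the grip force at its end, in the units of the state.
- read_state(): the state, without advancing time (a new reading comes with each control period).
- get_image(name): name is "scene" or "top" or "wrist"; returns the picture (384x512x3 uint8, red, green, blue); there is no depth.
- camera_info(name): a dict with "fx", "fy", "cx", "cy" (pixels), "distortion" ([k1, k2, p1, p2, k3] as OpenCV has them; the pictures are not rectified), "T" (4x4, takes a point from camera to world coordinates). Camera axes: x right, y down, z forward; pixel columns grow to the right and rows downward; lengths in mm; the calibration is good to about 2 mm. A picture is of the moment at which its call begins: read the wrist's pose just before it. camera_info takes no time and is no camera call; for the wrist camera it gives the pose at the moment of the call.
- finish_job(): hands the job in; it is judged then, once.
The state is a dict: "clock": time; "qpos": joint angles; "qd": joint speeds; "tau": joint torques, N m; "eef_pos": TCP position; "tool_rot": TCP orientation; "force": force on the tool from outside, world axes, zero at the start; "torque": the same for the moment, N m; "width": finger opening in mm; "gripper_force": force on a finger pad.
Only numpy, scipy, OpenCV 4.12 (cv2) and the standard library are available. Lean on these libraries where they do the work, as an engineer would, in place of code of your own. Each camera call takes 0.05 s, during which the arm holds its last target. There are 200 camera calls.

### The job

The drive parts for the next machine have been left in a pile on the bench. Take the pile apart and set each part, the same way up, flat in the pocket of the kitting board cut to its shape and size: brass spacer, black terminal block, pulley and mounting block. Set the parts down gently, do not drop them or knock them off the pile, and leave the screwdriver and the orange bracket where they are.

Things in the scene. Friction and masses are not known exactly. Their poses are not given: they have to be found in the camera images.
- spacer: plain brass spacer, upright cylinder 22 mm diameter, 26 mm high with a dark bore mark on top; at the top of the pile, standing on the terminal block. About 70 g. Origin at the centre of its underside, z up.
- terminal: black plastic terminal block, 50 mm (own x) x 30 mm (own y) x 26 mm high, with two rows of three small screw heads; lies on the pulley, under the spacer. About 60 g. Origin at the centre of its underside, z up.
- pulley: round steel belt pulley, 64 mm diameter, 26 mm high, with dark tooth grooves round its rim; lies flat on the mounting block, under the terminal block. About 180 g. Origin at the centre of its underside, z up.
- mount_block: aluminium mounting block, 130 mm (own x) x 64 mm (own y) x 26 mm high, with dark screw holes at its corners; the bottom of the pile, lying on the bench. About 550 g (all masses vary by 30 percent). Origin at the centre of its underside, z up. The pile is 104 mm high, each part within 7 mm of the centre of the one below, at any yaw, nothing fastened.
- nest_spacer: fixed white plastic kitting board (one of four, equal outside), 160 (own x) x 100 (own y) x 10 mm, with a dark-lined pocket in its middle: a small circle, 38 mm diameter, 6 mm deep (floor 4 mm above the bench), the place of the spacer. Origin: centre of its underside, z up; the pocket is centred on it. Lies at any of the five spots, x within 15 degrees of world x.
- nest_terminal: fixed white plastic kitting board (one of four, equal outside), 160 (own x) x 100 (own y) x 10 mm, with a dark-lined pocket in its middle: a small rectangle, 66 mm (own x) x 46 mm (own y), 6 mm deep (floor 4 mm above the bench), the place of the terminal block. Origin: centre of its underside, z up; the pocket is centred on it. Lies at any of the five spots, x within 15 degrees of world x.
- nest_pulley: fixed white plastic kitting board (one of four, equal outside), 160 (own x) x 100 (own y) x 10 mm, with a dark-lined pocket in its middle: a large circle, 80 mm diameter, 6 mm deep (floor 4 mm above the bench), the place of the pulley. Origin: centre of its underside, z up; the pocket is centred on it. Lies at any of the five spots, x within 15 degrees of world x.
- nest_block: fixed white plastic kitting board (one of four, equal outside), 160 (own x) x 100 (own y) x 10 mm, with a dark-lined pocket in its middle: a large rectangle, 146 mm (own x) x 80 mm (own y), 6 mm deep (floor 4 mm above the bench), the place of the mounting block. Origin: centre of its underside, z up; the pocket is centred on it. Lies at any of the five spots, x within 15 degrees of world x.
- screwdriver: bystander: a loose screwdriver with a red handle, 190 mm long, lying crosswise on the bench beyond the boards. Origin on the underside of it, x along the shaft.
- bracket: bystander: a loose orange plastic bracket, a foot 35 mm x 85 mm (own x, y) with an upright frame, 71 mm high, on the robot's right beyond the boards. Origin at the centre of its underside, z up.

How it is judged:
By the outcome, as a careful person would: the job done as asked, in the order asked, and still so for the second after the job is handed in, with the robot touching nothing.
It also fails if it takes over 136 s, if anything falls off the work surface, if the arm or the gripper's body presses on something with over 40 N, if the wrist force passes 120 N, or if a joint passes its speed limit or range.

## Working session

There is one attempt and no reset: what is moved stays moved. The work goes in short steps, Python scripts to look and compute and a tool call to move; the robot and the scene stay as the last step left them, time stands still between calls to the robot, and variables do not carry over. Pictures are saved under pics/ and viewed, at most 14 in all, crops included, and the job is handed in when it is done.

Besides the shell and the picture viewer there is one more tool, called after "Call:" in YAML: its name, and indented under it one key for each argument. play_rows: Moves the arm, as the interface text tells. Its arguments: {"type":"object","properties":{"deltas":{"type":"array"}},"required":["deltas"]}

```bash
ls; mkdir -p pics; cat > h.py <<'E'
import numpy as np, cv2, json
from cell import *
def save(n,f):
    im=get_image(n); cv2.imwrite('pics/'+f,im[:,:,::-1]); return im
def px2w(ci,uv,z):
    K=np.array([[ci['fx'],0,ci['cx']],[0,ci['fy'],ci['cy']],[0,0,1.]])
    p=cv2.undistortPoints(np.array(uv,float).reshape(-1,1,2),K,np.array(ci['distortion'],float)).reshape(-1,2)
    T=np.array(ci['T']); d=np.c_[p,np.ones(len(p))]@T[:3,:3].T; o=T[:3,3]
    return o+d*((z-o[2])/d[:,2])[:,None]
E
python3 - <<'E'
from h import *
print(read_state())
a=save('top','top0.png');b=save('scene','sc0.png')
for n in('top','scene','wrist'):print(n,camera_info(n))
cv2.imwrite('pics/top1.png',cv2.resize(a,(800,600),interpolation=cv2.INTER_CUBIC)[:,:,::-1])
E
```

```text
pics
{'clock': 0.0, 'qpos': array([-1.19280013,  0.62933226,  0.03845283,  1.51834317, -0.02701603,
        0.99632236, -0.01998057]), 'qd': array([-1.26304045e-05, -1.46774001e-03, -7.50219685e-04,  1.10714796e-03,
        1.65240805e-04,  3.56148892e-06,  4.85376825e-04]), 'tau': array([-1.98778580e-04, -5.63398254e+01,  1.22626986e+00, -1.93457723e+01,
        1.10063949e-02,  1.03394565e-02, -2.18058608e-05]), 'eef_pos': array([278.80048019, 586.48675711, 230.40622518]), 'tool_rot': array([-3.13970579e+00,  1.67693499e-05,  2.69779894e+00]), 'force': array([ 0.12674915,  0.94688604, -0.2826903 ]), 'torque': array([-0.05574586, -0.03540964,  0.01822984]), 'gripper_force': 0.0, 'width': 85.22095887846872}
top {'fx': 386.2126357295767, 'fy': 386.2126357295767, 'cx': 253.6208139028207, 'cy': 189.2923411924539, 'distortion': array([-0.13078862,  0.        ,  0.        ,  0.        ,  0.        ]), 'T': array([[-1.49125492e-02, -9.91411936e-01,  1.29923012e-01,
         4.87757967e+02],
       [-9.99883239e-01,  1.52194595e-02,  1.36962478e-03,
         6.96400917e+00],
       [-3.3352
[... 541 characters left out ...]
074259e-02, -8.22775633e-01, -5.67908513e-01,
         5.98557418e+02],
       [ 0.00000000e+00,  0.00000000e+00,  0.00000000e+00,
         1.00000000e+00]])}
wrist {'fx': 333.2594785598819, 'fy': 333.2594785598819, 'cx': 253.328607321299, 'cy': 192.83986545089383, 'distortion': array([-0.00791215,  0.        ,  0.        ,  0.        ,  0.        ]), 'T': array([[ 4.29233898e-01,  8.59974321e-01,  2.76047873e-01,
         2.08992152e+02],
       [ 9.03191026e-01, -4.07997356e-01, -1.33357143e-01,
         6.20359430e+02],
       [-2.05691595e-03,  3.06565368e-01, -9.51847385e-01,
         3.73125173e+02],
       [ 0.00000000e+00,  0.00000000e+00,  0.00000000e+00,
         1.00000000e+00]])}
```

View pics/top1.png

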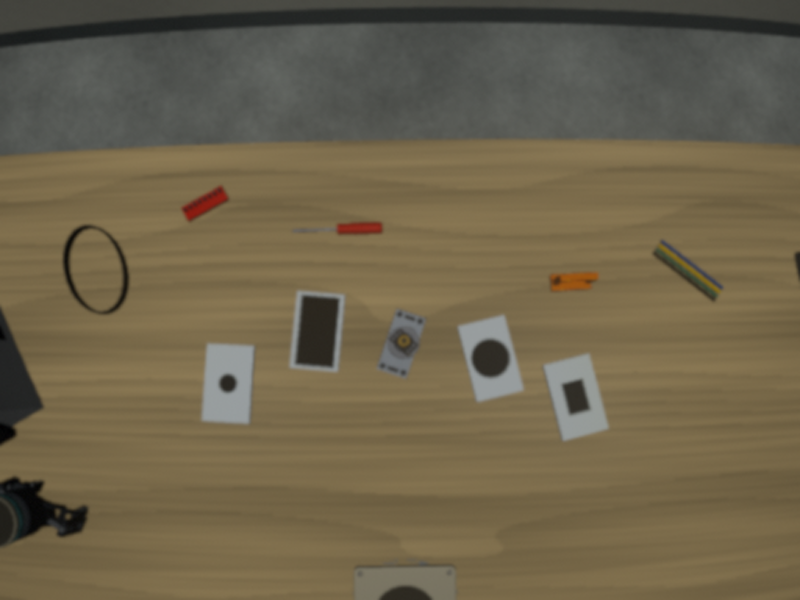

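View pics/sc0.png

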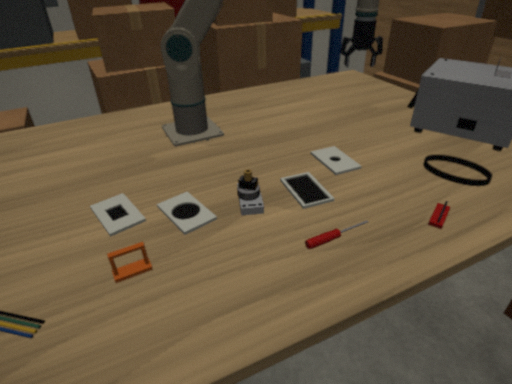

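The top view (800x600) shows, left to right, the spacer board at (228,383), block board (318,331), pile (403,341), pulley board (490,358) and terminal board (575,396). The bracket is at (573,282) and the screwdriver at (340,229). Next I'll measure the boards.

```bash
python3 - <<'E'
from h import *
im=cv2.imread('pics/top0.png'); ci=camera_info('top')
hsv=cv2.cvtColor(im,cv2.COLOR_BGR2HSV)
m=((hsv[:,:,1]<50)&(hsv[:,:,2]>120)).astype(np.uint8); m[:180]=0; m[300:]=0
cs,_=cv2.findContours(m,cv2.RETR_EXTERNAL,cv2.CHAIN_APPROX_NONE)
for c in cs:
    if cv2.contourArea(c)<300: continue
    w=px2w(ci,c.reshape(-1,2),10)[:,:2].astype(np.float32)
    r=cv2.minAreaRect(w); print(cv2.boundingRect(c),np.round(r[0],1),np.round(r[1],1),round(r[2],1))
f=512/800
print(px2w(ci,[[403*f,341*f]],104))
p=px2w(ci,[[c*f for c in q] for q in [(399,310),(425,318),(404,377),(378,368)]],26);print(p, p.mean(0))
big=cv2.resize(im[185:255,225:290],None,fx=8,fy=8,interpolation=cv2.INTER_CUBIC);cv2.imwrite('pics/pile.png',big)
E
```

```text
(347, 226, 43, 56) [ 436.  -356.7] [163.  103.9] 12.7
(129, 219, 34, 53) [475.  360.8] [102.9 163.9] 86.6
(293, 201, 42, 57) [ 519.7 -181.8] [163.2 104. ] 12.7
(185, 186, 36, 52) [581.2 174.1] [103.8 162.8] 84.3
[[551.21486011  -2.91963783 104.        ]]
[[618.90692011   3.54662375  26.        ]
 [601.69312551 -49.18986412  26.        ]
 [482.8502142   -4.44181362  26.        ]
 [501.71302832  47.7782144   26.        ]] [551.29082204  -0.5767099   26.        ]
```

View pics/pile.png

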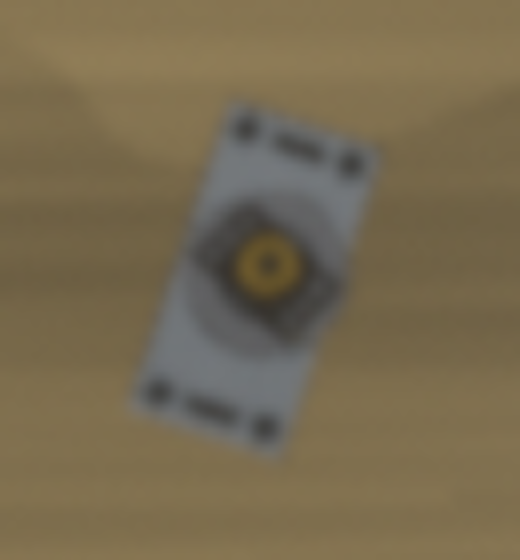

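```bash
cat >> h.py <<'E'
from scipy.spatial.transform import Rotation as Ro
def go(x,y,z,yaw):
    s=read_state(); R=Ro.from_euler('xyz',s['tool_rot']); Rt=Ro.from_euler('xyz',[np.pi,0,np.radians(yaw)])
    print('shift',np.round(R.inv().apply(np.array([x,y,z])-s['eef_pos']),1),'rot',np.round((R.inv()*Rt).as_rotvec(),3),'pos',np.round(s['eef_pos'],1),np.round(s['tool_rot'],3))
E
python3 - <<'E'
from h import *
go(551,-3,230,90)
E
```

```text
shift [-498.9 -415.6    1.2] rot [-1.000e-03  1.000e-03  1.127e+00] pos [278.8 586.6 230.5] [-3.14   0.     2.698]
```

Call:
play_rows:
  deltas: [-38,-32,0,0,0,0.087,1,-77,-64,0,0,0,0.173,1,-125,-104,0,0,0,0.28,1,-173,-144,0,0,0,0.39,1,-220,-184,0,0,0,0.5,1,-268,-223,0,0,0,0.6,1,-315,-262,0,0,0,0.71,1,-362,-301,0,0,0,0.82,1,-408,-340,0,0,0,0.92,1,-450,-375,0,0,0,1.02,1]

```text
clock: 1.35
eef_pos: [524.9, 53.0, 231.2]
tool_rot: [-3.141, 0.0, 1.674]
force: [0.7, 0.1, 0.3]
width: 85.3
gripper_force: 0.0
```

Call:
play_rows:
  deltas: [-20,-16,0,0,0,0.05,1,-40,-33,0,0,0,0.09,1,-48,-40,0,0,0,0.107,1,-48,-40,0,0,0,0.107,1]

```text
clock: 1.85
eef_pos: [489.8, 3.2, 231.3]
tool_rot: [3.142, -0.0, 1.571]
force: [-0.0, 0.6, 0.3]
width: 85.8
gripper_force: 0.0
```

```bash
python3 - <<'E'
from h import *
go(551,-3,230,90)
ci=camera_info('wrist');a=save('wrist','w0.png');np.save('w0.npy',ci)
print(ci['T'])
cv2.imwrite('pics/w0b.png',cv2.resize(a,(768,576),interpolation=cv2.INTER_CUBIC)[:,:,::-1])
E
```

```text
shift [-6.2 61.2  1.3] rot [ 0. -0. -0.] pos [489.8   3.2 231.3] [ 3.142 -0.     1.571]
[[ 9.99999104e-01  3.32735742e-04 -1.29694432e-03  4.91119068e+02]
 [-8.19526862e-05 -9.51604137e-01 -3.07326470e-01  8.18113506e+01]
 [-1.33643609e-03  3.07326301e-01 -9.51603257e-01  3.74005427e+02]
 [ 0.00000000e+00  0.00000000e+00  0.00000000e+00  1.00000000e+00]]
```

View pics/w0b.png

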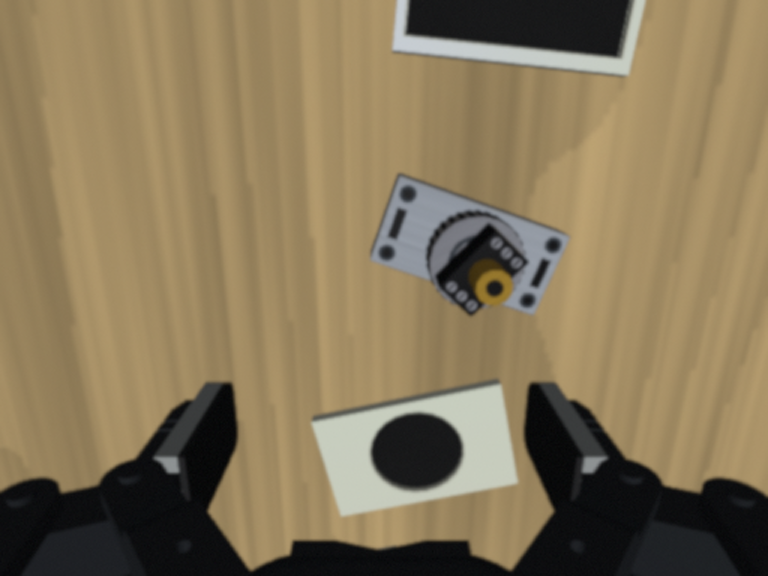

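The wrist view (768x576) shows the spacer bore at (494,287). The terminal top corners are at (490,225), (527,264), (473,315) and (437,275), and the block top corners at (400,174), (567,236), (533,314) and (371,257).

```bash
python3 - <<'E'
from h import *
ci=np.load('w0.npy',allow_pickle=True).item()
P=lambda q,z:px2w(ci,np.array(q)/1.5,z)[:,:2]
print('sp',P([(494,287)],104))
def rect(q,z):
    p=P(q,z); r=cv2.minAreaRect(p.astype(np.float32)); print(p.mean(0),r)
rect([(490,225),(527,264),(473,315),(437,275)],78)
rect([(400,174),(567,236),(533,314),(371,257)],26)
p=P([(427,258),(470,211)],52);print(p)
s=P([(494,287)],104)[0]
go(s[0],s[1],150,90)
E
```

```text
sp [[555.37331587  -4.02001169]]
[553.15993391  -1.58075255] ((553.0126953125, -2.1457862854003906), (45.81528854370117, 35.375343322753906), 45.49412155151367)
[553.97704857   1.20945259] ((554.35693359375, 1.023956298828125), (61.74921798706055, 128.76756286621094), 70.15421295166016)
[[ 5.21870928e+02 -3.76002388e-01]
 [ 5.48690363e+02  3.08379985e+01]]
shift [-8.1 65.1 81.4] rot [ 0.001 -0.001  0.001] pos [490.3   4.  231.3] [ 3.141e+00 -1.000e-03  1.572e+00]
```

Call:
play_rows:
  deltas: [-4,30,10,0,0,0,1,-8,65,30,0,0,0,1,-8,65,70,0,0,0,1,-8,65,110,0,0,0,1,-8,65,130,0,0,0,1,-8,65,140,0,0,0,1,-8,65,144,0,0,0,1,-8,65,144,0,0,0,1]

```text
clock: 2.9
eef_pos: [555.4, -4.5, 87.8]
tool_rot: [3.141, -0.0, 1.571]
force: [-0.3, 0.4, 0.1]
width: 85.6
gripper_force: 0.0
```

Call:
play_rows:
  deltas: [0,0,0,0,0,0,0.6,0,0,0,0,0,0,0.45,0,0,0,0,0,0,0.35,0,0,0,0,0,0,0.28,0,0,0,0,0,0,0.2,0,0,0,0,0,0,0,0,0,0,0,0,0,0,0,0,0,0,0,0,0]

```text
clock: 3.9
eef_pos: [554.7, -4.8, 87.6]
tool_rot: [-3.141, -0.0, 1.571]
force: [-2.2, 0.3, 5.4]
width: 19.5
gripper_force: 58.5
```

Call:
play_rows:
  deltas: [0,0,-3,0,0,0,0,0,0,-8,0,0,0,0,0,0,-20,0,0,0,0,0,0,-40,0,0,0,0,0,0,-60,0,0,0,0,0,0,-60,0,0,0,0]

```text
clock: 4.65
eef_pos: [556.2, -5.0, 149.1]
tool_rot: [3.138, -0.0, 1.571]
force: [-0.2, 0.6, -1.7]
width: 19.7
gripper_force: 58.7
```

```bash
python3 - <<'E'
from h import *
np.save('w1.npy',camera_info('wrist'));a=save('wrist','w1.png')
cv2.imwrite('pics/w1b.png',cv2.resize(a,(768,576),interpolation=cv2.INTER_CUBIC)[:,:,::-1])
s=read_state();print(s['force'],s['width'])
go(475,360.8,130,176.6-90)
E
```

```text
[ 0.1730404   0.31270043 -0.86239454] 19.556164905794606
shift [365.6 -80.3  17.9] rot [ 0.002 -0.     0.059] pos [555.3  -4.8 148. ] [ 3.14  -0.     1.571]
```

View pics/w1b.png

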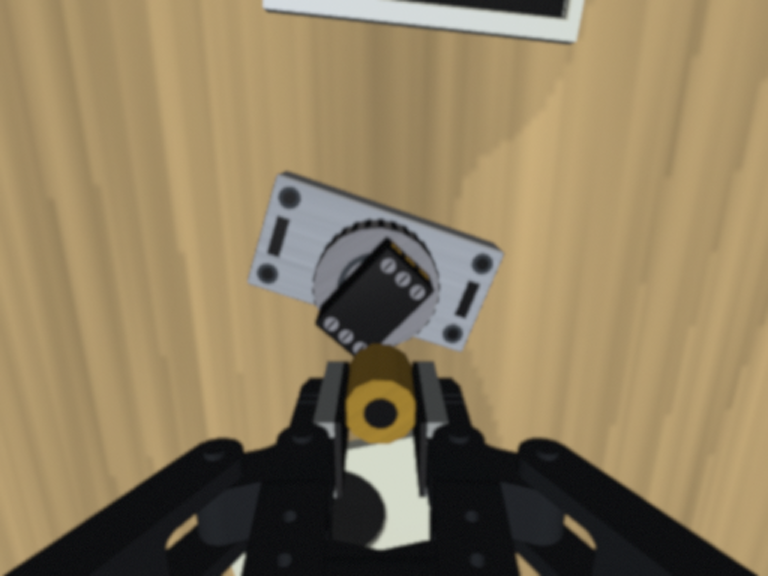

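Spacer is held upright at (380,410). The terminal top corners are at (387,240), (433,290), (362,357) and (317,320), and the pile is undisturbed. I'll check the pulley pocket against the first wrist picture to validate the top camera, and move to the spacer board.

Call:
play_rows:
  deltas: [20,-4,0,0,0,0,0,60,-12,0,0,0,0,0,110,-24,0,0,0,0,0,160,-35,0,0,0,0,0,210,-46,0,0,0,0,0,260,-57,0,0,0,0,0,310,-68,0,0,0,0,0,345,-76,0,0,0,0,0,365,-80,0,0,0,0,0,366,-80,0,0,0,0,0]

```text
clock: 5.95
eef_pos: [474.2, 361.9, 146.6]
tool_rot: [-3.141, 0.001, 1.573]
force: [0.9, 0.2, -0.6]
width: 20.0
gripper_force: 58.7
```

```bash
python3 - <<'E'
from h import *
ci=np.load('w0.npy',allow_pickle=True).item()
print('pulley pocket',px2w(ci,[[417/1.5,451/1.5]],10))
print('pb corners',px2w(ci,np.array([(313,419),(499,382),(517,484),(342,516)])/1.5,10).mean(0))
ci=np.load('w1.npy',allow_pickle=True).item()
P=lambda q,z:px2w(ci,np.array(q)/1.5,z)[:,:2]
for q,z in (([(387,240),(433,290),(362,357),(317,320)],78),([(282,173),(502,250),(461,350),(249,282)],26)):
    p=P(q,z);print(p.mean(0),cv2.minAreaRect(p.astype(np.float32)))
print('pulley edges',P([(313,280),(440,285),(375,222)],52))
ci=camera_info('wrist');a=save('wrist','w2.png')
# pocket by top estimate
im=a.astype(int).sum(2); print(read_state()['eef_pos'])
cv2.imwrite('pics/w2b.png',cv2.resize(a,(768,576))[:,:,::-1]); np.save('w2.npy',ci)
E
```

```text
pulley pocket [[ 522.26062056 -181.09525295   10.        ]]
pb corners [ 522.33367001 -182.44271977   10.        ]
[554.89510881  -1.90716331] ((555.3626708984375, -1.3566017150878906), (49.09844207763672, 30.80605125427246), 47.57906723022461)
[555.11967558   1.07857811] ((555.1114501953125, 1.1972846984863281), (63.15007781982422, 126.95537567138672), 70.93389129638672)
pulley edges [[524.00989344   1.10152785]
 [587.74796983  -1.56266228]
 [555.15300966  30.35547578]]
[474.95791376 360.14839704 146.83427263]
```

View pics/w2b.png

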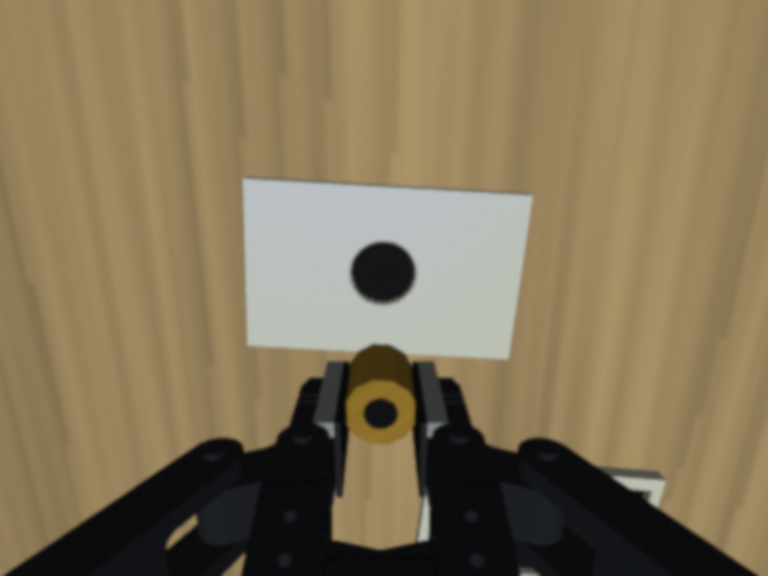

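The pocket is at (383,272), with the board around it and the spacer still straight.

```bash
python3 - <<'E'
from h import *
ci=np.load('w2.npy',allow_pickle=True).item()
p=px2w(ci,[[383/1.5,272/1.5]],10)[0];print(p)
s=px2w(ci,[[380/1.5,413/1.5]],read_state()['eef_pos'][2]+17)[0];print('spacer top',s)
go((p[0]+475)/2,(p[1]+360.8)/2,13,90)
E
```

```text
[476.78300654 360.63543784  10.        ]
spacer top [475.37466722 362.64310675 163.83427263]
shift [  0.8   1.  133.8] rot [-0.     0.001 -0.   ] pos [475.  360.1 146.8] [-3.141e+00  1.000e-03  1.571e+00]
```

Call:
play_rows:
  deltas: [0,1,30,0,0,0,0,0,1,70,0,0,0,0,0,1,100,0,0,0,0,0,1,118,0,0,0,0,0,1,126,0,0,0,0,0,1,130,0,0,0,0,0,1,131,0,0,0,0,0,1,132,0,0,0,0,0,1,132,0,0,0,0]

```text
clock: 7.12
eef_pos: [476.0, 361.5, 15.8]
tool_rot: [3.141, -0.001, 1.571]
force: [-0.2, 0.2, -2.4]
width: 19.6
gripper_force: 58.7
```

Call:
play_rows:
  deltas: [0,0,0.5,0,0,0,0,0,0,1,0,0,0,0,0,0,1,0,0,0,0]

```text
clock: 7.5
eef_pos: [475.8, 361.2, 14.3]
tool_rot: [-3.142, -0.0, 1.571]
force: [0.7, -0.6, -1.7]
width: 19.7
gripper_force: 58.7
```

Call:
play_rows:
  deltas: [0,0,0.5,0,0,0,0,0,0,1,0,0,0,0,0,0,1,0,0,0,0]

```text
clock: 7.88
eef_pos: [475.9, 361.2, 13.7]
tool_rot: [3.142, -0.0, 1.571]
force: [-0.3, -0.8, 5.0]
width: 19.8
gripper_force: 58.9
```

Contact. Now I'll open slowly and retreat.

Call:
play_rows:
  deltas: [0,0,0,0,0,0,0.3,0,0,0,0,0,0,0.4,0,0,0,0,0,0,0.6,0,0,-3,0,0,0,0.8,0,0,-15,0,0,0,1,0,0,-45,0,0,0,1,0,0,-90,0,0,0,1,0,0,-130,0,0,0,1,0,0,-160,0,0,0,1,0,0,-160,0,0,0,1]

```text
clock: 9.12
eef_pos: [477.4, 362.1, 176.7]
tool_rot: [3.137, -0.004, 1.571]
force: [0.7, -0.0, -0.1]
width: 85.4
gripper_force: 0.0
```

```bash
python3 - <<'E'
from h import *
a=save('wrist','w3.png')
cv2.imwrite('pics/w3b.png',cv2.resize(a[150:,100:412],None,fx=1.5,fy=1.5)[:,:,::-1])
go(554.5,-2,173,47)
E
```

```text
shift [-363.6   78.2    1.3] rot [ 0.001 -0.003  0.751] pos [476.3 361.6 174.9] [ 3.140e+00 -2.000e-03  1.571e+00]
```

View pics/w3b.png

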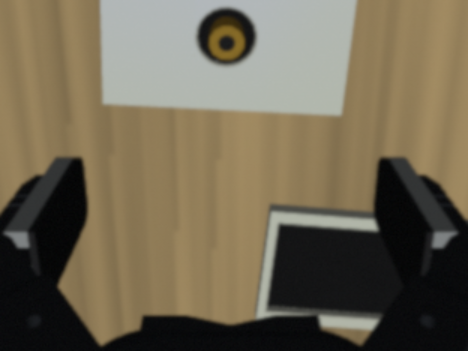

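The spacer stands upright in its pocket at (227,40). Next is the terminal.

Call:
play_rows:
  deltas: [-20,4,0,0,0,0.05,1,-60,13,0,0,0,0.14,1,-110,24,0,0,0,0.24,1,-160,34,0,0,0,0.34,1,-210,45,0,0,0,0.44,1,-260,56,0,0,0,0.54,1,-310,67,0,0,0,0.64,1,-345,74,0,0,0,0.72,1,-363,78,0,0,0,0.751,1,-364,78,0,0,0,0.751,1]

```text
clock: 10.42
eef_pos: [553.2, -4.2, 172.7]
tool_rot: [-3.141, 0.001, 0.817]
force: [0.3, 0.9, -0.5]
width: 85.2
gripper_force: 0.0
```

```bash
python3 - <<'E'
from h import *
go(554.5,-2,61,47)
E
```

```text
shift [  2.7  -0.5 111.7] rot [-0.001  0.001 -0.003] pos [553.2  -4.2 172.7] [-3.141e+00  1.000e-03  8.170e-01]
```

Call:
play_rows:
  deltas: [2,0,30,0,0,0,1,2,0,70,0,0,0,1,2,0,95,0,0,0,1,2,0,108,0,0,0,1,2,0,112,0,0,0,1,2,0,112,0,0,0,1,2,0,112,0,0,0,0.6,2,0,112,0,0,0,0.5,2,0,112,0,0,0,0.45,2,0,112,0,0,0,0.38]

```text
clock: 11.68
eef_pos: [555.2, -1.4, 61.4]
tool_rot: [3.142, -0.0, 0.82]
force: [-0.2, -0.8, 0.2]
width: 32.5
gripper_force: 0.0
```

Call:
play_rows:
  deltas: [0,0,0,0,0,0,0.33,0,0,0,0,0,0,0.25,0,0,0,0,0,0,0,0,0,0,0,0,0,0,0,0,0,0,0,0,0]

```text
clock: 12.3
eef_pos: [555.3, -1.4, 61.7]
tool_rot: [3.141, -0.0, 0.82]
force: [-0.5, -0.2, 5.1]
width: 28.4
gripper_force: 59.6
```

Call:
play_rows:
  deltas: [0,0,-2,0,0,0,0,0,0,-6,0,0,0,0,0,0,-16,0,0,0,0,0,0,-40,0,0,0,0,0,0,-70,0,0,0,0,0,0,-85,0,0,0,0,0,0,-85,0,0,0,0]

```text
clock: 13.18
eef_pos: [555.8, -1.3, 147.3]
tool_rot: [3.14, -0.002, 0.82]
force: [0.5, -1.1, -1.2]
width: 28.6
gripper_force: 59.2
```

```bash
python3 - <<'E'
from h import *
go(436,-356.7,146,12.7)
print(read_state()['width'])
E
```

```text
shift [-341.6  154.8    0.9] rot [ 0.001 -0.002  0.598] pos [555.8  -1.3 147.3] [ 3.14e+00 -2.00e-03  8.20e-01]
28.55332111034629
```

Call:
play_rows:
  deltas: [-20,9,0,0,0,0.035,0,-55,25,0,0,0,0.1,0,-100,45,0,0,0,0.18,0,-145,66,0,0,0,0.26,0,-190,86,0,0,0,0.34,0,-235,106,0,0,0,0.42,0,-280,127,0,0,0,0.5,0,-317,144,0,0,0,0.56,0,-338,153,0,0,0,0.595,0,-342,155,0,0,0,0.598,0]

```text
clock: 14.42
eef_pos: [432.1, -359.5, 145.5]
tool_rot: [-3.141, 0.003, 0.216]
force: [1.2, 0.0, -0.5]
width: 28.7
gripper_force: 59.3
```

```bash
python3 - <<'E'
from h import *
go(436,-356.7,13,12.7)
a=save('wrist','w4.png');np.save('w4.npy',camera_info('wrist'))
cv2.imwrite('pics/w4b.png',cv2.resize(a,(768,576))[:,:,::-1])
E
```

```text
shift [  4.8  -1.9 132.5] rot [-0.     0.003 -0.006] pos [ 432.1 -359.5  145.5] [-3.141e+00  3.000e-03  2.160e-01]
```

View pics/w4b.png

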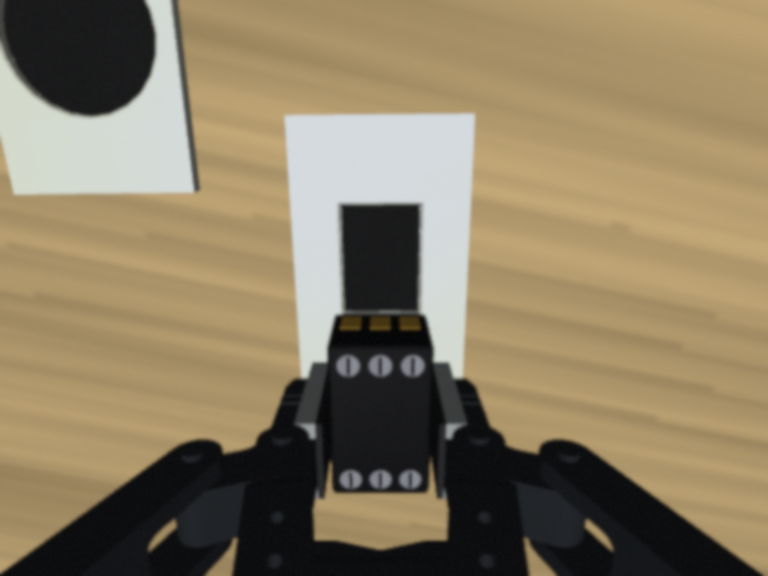

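The pocket corners are at (340,205), (421,205), (419,312) and (343,312). The held terminal's top face corners are at (329,346), (433,346), (427,491) and (334,491), and it is aligned with the pocket.

```bash
python3 - <<'E'
from h import *
ci=np.load('w4.npy',allow_pickle=True).item()
P=lambda q,z:px2w(ci,np.array(q)/1.5,z)[:,:2]
for q,z in (([(340,205),(421,205),(419,312),(343,312)],10),([(329,346),(433,346),(427,491),(334,491)],read_state()['eef_pos'][2]+16.5)):
    p=P(q,z);print(p.mean(0),cv2.minAreaRect(p.astype(np.float32)))
s=read_state();print(s['eef_pos'])
E
```

```text
[ 439.93956825 -357.78615746] ((439.954345703125, -357.83782958984375), (63.51801681518555, 45.140541076660156), 12.69437026977539)
[ 431.68568724 -359.58329382] ((431.6926574707031, -359.63043212890625), (48.54206466674805, 28.645349502563477), 12.47254467010498)
[ 432.97148174 -358.53312042  145.49910799]
```

Call:
play_rows:
  deltas: [6,0,25,0,0,0,0,6,0,65,0,0,0,0,6,0,95,0,0,0,0,6,0,115,0,0,0,0,6,0,124,0,0,0,0,6,0,128,0,0,0,0,6,0,129,0,0,0,0,6,0,130,0,0,0,0,6,0,130,0,0,0,0]

```text
clock: 15.6
eef_pos: [441.2, -356.0, 16.7]
tool_rot: [3.141, -0.001, 0.222]
force: [-0.3, -0.3, -0.2]
width: 28.9
gripper_force: 59.3
```

Call:
play_rows:
  deltas: [0,0,0.5,0,0,0,0,0,0,1,0,0,0,0,0,0,1.3,0,0,0,0,0,0,1.3,0,0,0,0]

```text
clock: 16.1
eef_pos: [440.9, -355.8, 15.0]
tool_rot: [-3.141, 0.0, 0.222]
force: [-0.9, -0.7, -1.5]
width: 28.4
gripper_force: 59.3
```

Call:
play_rows:
  deltas: [-1,0,0.5,0,0,0,0,-1,0,1,0,0,0,0,-1,0,1.4,0,0,0,0,-1,0,1.4,0,0,0,0]

```text
clock: 16.6
eef_pos: [439.9, -356.0, 13.7]
tool_rot: [-3.141, 0.0, 0.222]
force: [-0.2, 0.7, 0.7]
width: 28.8
gripper_force: 59.6
```

Call:
play_rows:
  deltas: [0,0,0.5,0,0,0,0,0,0,0.6,0,0,0,0]

```text
clock: 16.85
eef_pos: [439.9, -356.0, 13.7]
tool_rot: [-3.141, -0.0, 0.222]
force: [-2.3, 1.8, 6.8]
width: 28.7
gripper_force: 60.3
```

Contact again. Open and rise.

Call:
play_rows:
  deltas: [0,0,0,0,0,0,0.38,0,0,0,0,0,0,0.5,0,0,0,0,0,0,0.7,0,0,-3,0,0,0,0.9,0,0,-15,0,0,0,1,0,0,-45,0,0,0,1,0,0,-90,0,0,0,1,0,0,-130,0,0,0,1,0,0,-150,0,0,0,1,0,0,-150,0,0,0,1]

```text
clock: 18.1
eef_pos: [440.8, -356.8, 165.1]
tool_rot: [3.139, -0.003, 0.222]
force: [-0.7, 0.3, -0.5]
width: 85.4
gripper_force: 0.0
```

```bash
python3 - <<'E'
from h import *
a=save('wrist','w5.png')
cv2.imwrite('pics/w5b.png',cv2.resize(a[100:300,130:380],None,fx=1.5,fy=1.5)[:,:,::-1])
go(555.5,-1,163,90)
E
```

```text
shift [ 190.6 -320.9    0.7] rot [ 1.000e-03 -0.000e+00 -1.349e+00] pos [ 440.3 -356.   163.7] [ 3.141e+00 -1.000e-03  2.220e-01]
```

View pics/w5b.png

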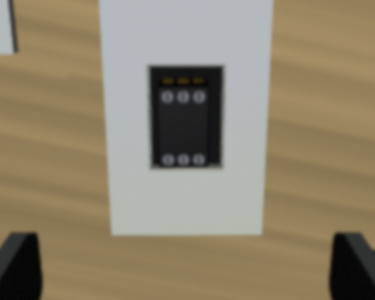

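The terminal sits in its pocket at (186,120) in the crop. Next is the pulley.

Call:
play_rows:
  deltas: [10,-18,0,0,0,-0.08,1,30,-50,0,0,0,-0.21,1,55,-92,0,0,0,-0.39,1,80,-134,0,0,0,-0.56,1,105,-176,0,0,0,-0.74,1,130,-218,0,0,0,-0.92,1,155,-260,0,0,0,-1.09,1,175,-295,0,0,0,-1.24,1,188,-317,0,0,0,-1.33,1,191,-321,0,0,0,-1.349,1]

```text
clock: 19.4
eef_pos: [555.4, 1.2, 162.3]
tool_rot: [-3.14, -0.001, 1.575]
force: [-0.1, -0.7, -0.1]
width: 85.6
gripper_force: 0.0
```

```bash
python3 - <<'E'
from h import *
go(555.5,-1,29,90)
np.save('w6.npy',camera_info('wrist'));a=save('wrist','w6.png')
cv2.imwrite('pics/w6b.png',cv2.resize(a,(768,576))[:,:,::-1])
E
```

```text
shift [ -2.3   0.3 133.3] rot [-0.001 -0.001  0.004] pos [555.4   1.2 162.3] [-3.140e+00 -1.000e-03  1.575e+00]
```

View pics/w6b.png

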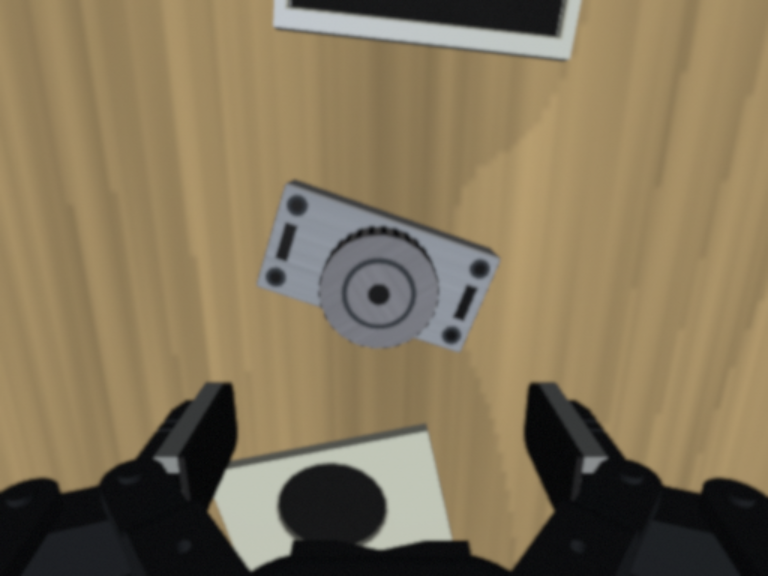

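The pulley hub is at (379,294). The block top corners are at (292,183), (499,258), (459,351) and (260,287), and the pulley pocket is at (332,507).

```bash
python3 - <<'E'
from h import *
ci=np.load('w6.npy',allow_pickle=True).item()
P=lambda q,z:px2w(ci,np.array(q)/1.5,z)[:,:2]
p=P([(379,294)],52)[0];print(p); print(P([(332,507)],10))
b=P([(292,183),(499,258),(459,351),(260,287)],26);print(b.mean(0),cv2.minAreaRect(b.astype(np.float32)))
go(p[0],p[1],29,90)
E
```

```text
[555.72645589  -4.49611012]
[[ 522.23484267 -180.96310803]]
[5.55651233e+02 2.74397760e-01] ((555.5211181640625, 0.8419113159179688), (63.86337661743164, 125.44928741455078), 71.22896575927734)
shift [ -4.4   0.3 133.5] rot [-0.001  0.     0.002] pos [555.5  -0.  162.5] [-3.141  0.     1.573]
```

Call:
play_rows:
  deltas: [-3.5,0,30,0,0,0,1,-3.5,0,75,0,0,0,1,-3.5,0,110,0,0,0,1,-3.5,0,127,0,0,0,1,-3.5,0,133,0,0,0,1,-3.5,0,133,0,0,0,1,-3.5,0,133,0,0,0,0.9,-3.5,0,133,0,0,0,0.85,-3.5,0,133,0,0,0,0.8,-3.5,0,133,0,0,0,0.75]

```text
clock: 20.7
eef_pos: [555.5, -4.3, 30.2]
tool_rot: [-3.141, -0.0, 1.571]
force: [-0.4, 0.1, 0.4]
width: 64.0
gripper_force: 0.3
```

Call:
play_rows:
  deltas: [0,0,0,0,0,0,0.7,0,0,0,0,0,0,0.6,0,0,0,0,0,0,0,0,0,0,0,0,0,0,0,0,0,0,0,0,0]

```text
clock: 21.32
eef_pos: [555.4, -4.3, 30.7]
tool_rot: [-3.141, -0.0, 1.571]
force: [-2.7, 0.4, 7.2]
width: 61.9
gripper_force: 64.0
```

Call:
play_rows:
  deltas: [0,0,-1.5,0,0,0,0,0,0,-4,0,0,0,0,0,0,-12,0,0,0,0,0,0,-30,0,0,0,0,0,0,-60,0,0,0,0,0,0,-90,0,0,0,0,0,0,-110,0,0,0,0,0,0,-115,0,0,0,0,0,0,-115,0,0,0,0]

```text
clock: 22.45
eef_pos: [555.7, -4.2, 145.4]
tool_rot: [3.141, -0.0, 1.571]
force: [-0.4, 0.2, -2.2]
width: 61.8
gripper_force: 65.5
```

```bash
python3 - <<'E'
from h import *
go(521.2,-181.5,145,90);print(read_state()['width'])
a=save('wrist','w7.png')
E
```

```text
shift [-177.3  -34.5    0.3] rot [ 0.001 -0.     0.   ] pos [555.7  -4.2 145.4] [ 3.141 -0.     1.571]
61.784202908978656
```

Call:
play_rows:
  deltas: [-20,-4,0,0,0,0,0,-60,-12,0,0,0,0,0,-105,-20,0,0,0,0,0,-145,-28,0,0,0,0,0,-170,-33,0,0,0,0,0,-177,-34.5,5,0,0,0,0,-177,-34.5,25,0,0,0,0,-177,-34.5,60,0,0,0,0,-177,-34.5,90,0,0,0,0,-177,-34.5,105,0,0,0,0]

```text
clock: 23.75
eef_pos: [519.9, -180.3, 37.9]
tool_rot: [-3.138, -0.002, 1.572]
force: [-0.6, -0.9, -1.4]
width: 62.1
gripper_force: 65.6
```

Call:
play_rows:
  deltas: [0,0,10,0,0,0,0,0,0,18,0,0,0,0,0,0,23,0,0,0,0,0,0,25,0,0,0,0,0,0,26,0,0,0,0,0,0,26,0,0,0,0]

```text
clock: 24.5
eef_pos: [521.4, -181.4, 14.2]
tool_rot: [3.141, 0.0, 1.571]
force: [0.2, -0.9, -1.7]
width: 62.0
gripper_force: 65.6
```

Call:
play_rows:
  deltas: [0,0,1.5,0,0,0,0,0,0,3,0,0,0,0,0,0,4,0,0,0,0,0,0,4.5,0,0,0,0,0,0,4.5,0,0,0,0]

```text
clock: 25.12
eef_pos: [521.2, -181.4, 9.4]
tool_rot: [-3.142, -0.0, 1.571]
force: [-0.2, 0.1, -1.6]
width: 61.6
gripper_force: 65.6
```

Call:
play_rows:
  deltas: [0,0,0.4,0,0,0,0,0,0,0.8,0,0,0,0,0,0,0.8,0,0,0,0]

```text
clock: 25.5
eef_pos: [521.2, -181.4, 8.7]
tool_rot: [3.142, -0.0, 1.571]
force: [-0.7, 0.1, -0.3]
width: 62.2
gripper_force: 65.7
```

Call:
play_rows:
  deltas: [0,0,0.4,0,0,0,0,0,0,0.7,0,0,0,0,0,0,0.7,0,0,0,0]

```text
clock: 25.88
eef_pos: [521.2, -181.4, 8.7]
tool_rot: [3.141, -0.0, 1.571]
force: [-1.0, 0.8, 5.9]
width: 62.1
gripper_force: 66.2
```

Call:
play_rows:
  deltas: [0,0,0,0,0,0,0.78,0,0,0,0,0,0,0.85,0,0,0,0,0,0,0.95,0,0,-3,0,0,0,1,0,0,-15,0,0,0,1,0,0,-45,0,0,0,1,0,0,-90,0,0,0,1,0,0,-130,0,0,0,1,0,0,-150,0,0,0,1,0,0,-150,0,0,0,1]

```text
clock: 27.12
eef_pos: [522.4, -181.7, 160.3]
tool_rot: [3.137, 0.001, 1.571]
force: [0.1, 0.2, 0.3]
width: 85.8
gripper_force: 0.0
```

```bash
python3 - <<'E'
from h import *
a=save('wrist','w8.png')
cv2.imwrite('pics/w8b.png',cv2.resize(a,(640,480))[:,:,::-1])
go(555,1,158,160.5)
E
```

```text
shift [182.3  33.5   0.9] rot [ 1.00e-03  1.00e-03 -1.23e+00] pos [ 521.5 -181.3  158.9] [3.14  0.    1.571]
```

View pics/w8b.png

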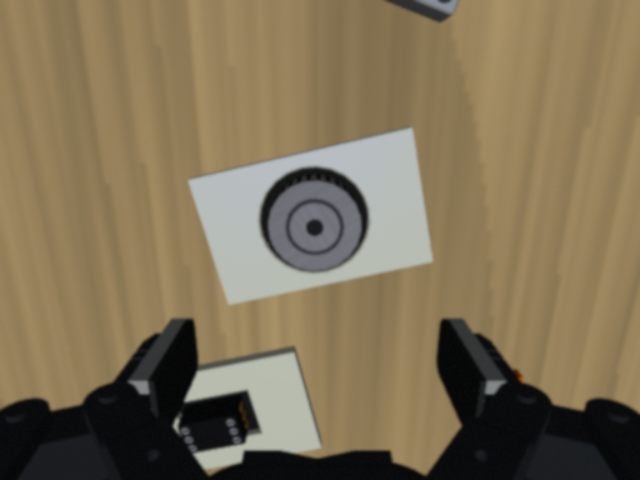

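The pulley lies flat in its pocket at (314,222). Next is the block.

Call:
play_rows:
  deltas: [15,3,0,0,0,-0.12,1,45,8,0,0,0,-0.27,1,80,15,0,0,0,-0.43,1,110,20,0,0,0,-0.59,1,135,25,0,0,0,-0.75,1,155,29,0,0,0,-0.91,1,170,31,0,0,0,-1.06,1,179,33,0,0,0,-1.18,1,182,33.5,0,0,0,-1.23,1,182,33.5,0,0,0,-1.23,1]

```text
clock: 28.42
eef_pos: [554.2, 0.4, 157.3]
tool_rot: [-3.141, -0.001, 2.799]
force: [0.6, -1.2, -0.5]
width: 85.4
gripper_force: 0.0
```

```bash
python3 - <<'E'
from h import *
go(555,1,4,160.5)
np.save('w9.npy',camera_info('wrist'));a=save('wrist','w9.png')
cv2.imwrite('pics/w9b.png',cv2.resize(a,(768,576))[:,:,::-1])
E
```

```text
shift [ -0.8   1.  153.3] rot [-0.    -0.001 -0.002] pos [5.542e+02 4.000e-01 1.573e+02] [-3.141e+00 -1.000e-03  2.799e+00]
```

View pics/w9b.png

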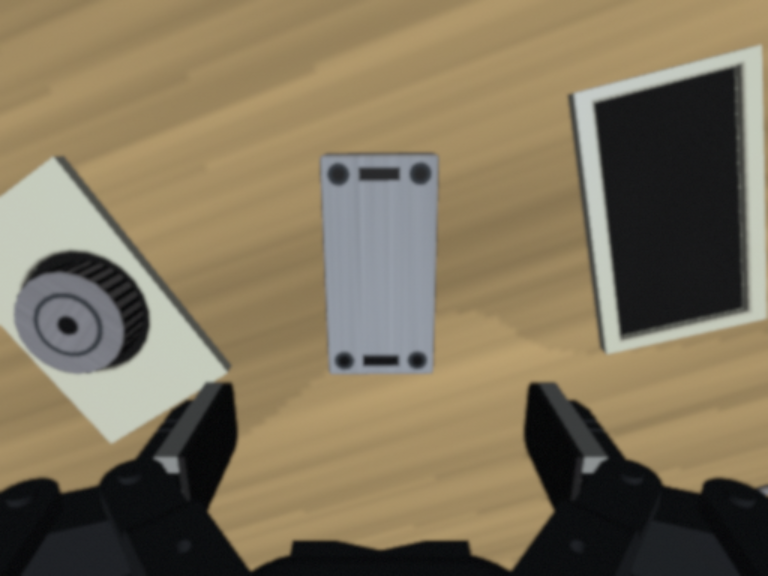

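The block is square to the gripper, with corners at (321,155), (438,155), (433,373) and (331,373). The block pocket corners are at (594,101), (742,65), (748,311) and (621,340).

```bash
python3 - <<'E'
from h import *
ci=np.load('w9.npy',allow_pickle=True).item()
P=lambda q,z:px2w(ci,np.array(q)/1.5,z)[:,:2]
for q,z in (([(321,155),(438,155),(433,373),(331,373)],26),([(594,101),(742,65),(748,311),(621,340)],10)):
    p=P(q,z);print(p.mean(0),cv2.minAreaRect(p.astype(np.float32)))
c=P([(321,155),(438,155),(433,373),(331,373)],26).mean(0)
go(c[0],c[1],4,160.2)
E
```

```text
[554.18848911   0.93871048] ((554.1853637695312, 0.9438362121582031), (62.07273864746094, 129.01324462890625), 71.06824493408203)
[582.93486879 173.47579964] ((582.7896118164062, 173.64198303222656), (79.30653381347656, 145.69473266601562), 84.49063873291016)
shift [  0.2   0.9 153.5] rot [-0.001 -0.001  0.003] pos [554.2   0.  157.5] [-3.141e+00 -1.000e-03  2.799e+00]
```

Call:
play_rows:
  deltas: [0,0.5,30,0,0,0,1,0,0.5,80,0,0,0,1,0,0.5,120,0,0,0,1,0,0.5,142,0,0,0,1,0,0.5,151,0,0,0,1,0,0.5,153.5,0,0,0,1,0,0.5,153.5,0,0,0,0.9,0,0.5,153.5,0,0,0,0.85,0,0.5,153.5,0,0,0,0.8,0,0.5,153.5,0,0,0,0.75]

```text
clock: 29.72
eef_pos: [554.9, 0.4, 4.9]
tool_rot: [-3.141, 0.001, 2.8]
force: [-1.0, -1.6, 1.5]
width: 64.2
gripper_force: 0.9
```

Call:
play_rows:
  deltas: [0,0,0,0,0,0,0.7,0,0,0,0,0,0,0.6,0,0,0,0,0,0,0,0,0,0,0,0,0,0,0,0,0,0,0,0,0]

```text
clock: 30.35
eef_pos: [554.9, 0.4, 5.3]
tool_rot: [-3.141, 0.0, 2.801]
force: [-1.7, -1.7, 7.4]
width: 63.0
gripper_force: 65.2
```

Call:
play_rows:
  deltas: [0,0,-1.5,0,0,0,0,0,0,-4,0,0,0,0,0,0,-10,0,0,0,0,0,0,-25,0,0,0,0,0,0,-45,0,0,0,0,0,0,-65,0,0,0,0,0,0,-75,0,0,0,0,0,0,-75,0,0,0,0]

```text
clock: 31.35
eef_pos: [555.4, 1.1, 80.5]
tool_rot: [3.141, 0.002, 2.801]
force: [-0.9, -0.3, -5.3]
width: 62.3
gripper_force: 67.5
```

```bash
python3 - <<'E'
from h import *
go(582.3,173.8,80,174.4);print(read_state()['width'])
E
```

```text
shift [ 32.4 171.8   0.5] rot [ 0.001  0.002 -0.243] pos [555.4   1.1  80.5] [3.141e+00 2.000e-03 2.801e+00]
62.3001300949796
```

Call:
play_rows:
  deltas: [3,15,0,0,0,-0.02,0,9,45,0,0,0,-0.06,0,16,85,0,0,0,-0.12,0,23,122,0,0,0,-0.175,0,29,152,0,0,0,-0.215,0,32,168,0,0,0,-0.238,0,32.4,172,0,0,0,-0.243,0,32.4,172,15,0,0,-0.243,0,32.4,172,35,0,0,-0.243,0,32.4,172,45,0,0,-0.243,0]

```text
clock: 32.6
eef_pos: [580.4, 172.2, 32.1]
tool_rot: [-3.139, -0.003, 3.042]
force: [-0.0, -0.5, -6.3]
width: 62.6
gripper_force: 67.3
```

```bash
python3 - <<'E'
from h import *
np.save('w10.npy',camera_info('wrist'));a=save('wrist','w10.png')
go(582.3,173.8,9.3,174.4)
cv2.imwrite('pics/w10b.png',cv2.resize(a,(640,480))[:,:,::-1])
E
```

```text
shift [-2.2  1.6 22.1] rot [-0.002 -0.004 -0.001] pos [580.  172.4  31.4] [-3.139 -0.004  3.042]
```

View pics/w10b.png

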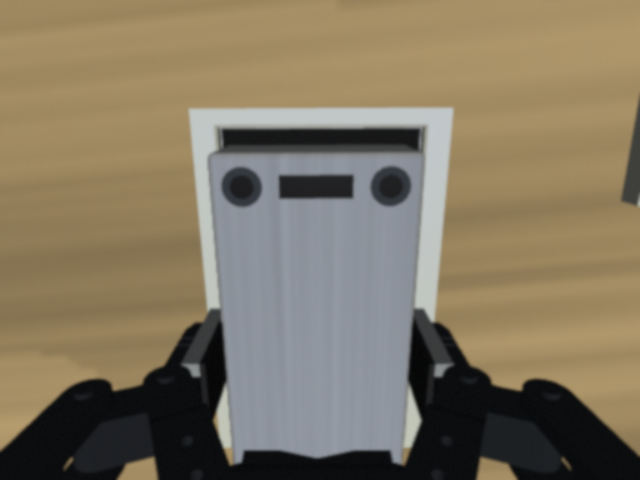

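The held block's top front edge runs from (210,153) to (422,153). The pocket's front edge runs from (220,128) to (422,128).

```bash
python3 - <<'E'
from h import *
ci=np.load('w10.npy',allow_pickle=True).item(); s=read_state()
R=Ro.from_euler('xyz',s['tool_rot'])
for q,z in (([(210,153),(422,153)],26+31.5-5.3),([(218,127),(424,127)],10)):
    print(R.inv().apply(px2w(ci,np.array(q)/1.25,z)-s['eef_pos']))
E
```

```text
[[ 64.50604296 -31.26635478 -20.48478166]
 [ 64.50648629  30.24712833 -20.62625935]]
[[ 69.90115335 -38.07119469  21.75434485]
 [ 69.89619835  40.7807969   21.572966  ]]
```

Call:
play_rows:
  deltas: [-2.4,1.7,3,0,0,0,0,-2.4,1.7,10,0,0,0,0,-2.4,1.7,15,0,0,0,0,-2.4,1.7,18,0,0,0,0,-2.4,1.7,19,0,0,0,0,-2.4,1.7,19.5,0,0,0,0,-2.4,1.7,19.5,0,0,0,0]

```text
clock: 33.52
eef_pos: [584.5, 175.5, 15.1]
tool_rot: [3.141, 0.0, 3.044]
force: [0.1, 0.1, -5.6]
width: 62.5
gripper_force: 67.5
```

Call:
play_rows:
  deltas: [0,0,0.5,0,0,0,0,0,0,1,0,0,0,0,0,0,1,0,0,0,0]

```text
clock: 33.9
eef_pos: [584.3, 175.4, 14.0]
tool_rot: [-3.142, -0.0, 3.044]
force: [-0.3, 0.2, -5.7]
width: 62.5
gripper_force: 67.5
```

Call:
play_rows:
  deltas: [1.5,-1.5,0,0,0,0,0,1.5,-1.5,1,0,0,0,0,1.5,-1.5,2.5,0,0,0,0,1.5,-1.5,3.5,0,0,0,0,1.5,-1.5,4,0,0,0,0,1.5,-1.5,4,0,0,0,0]

```text
clock: 34.65
eef_pos: [582.7, 174.2, 9.9]
tool_rot: [3.142, -0.0, 3.044]
force: [-0.1, -0.7, -4.7]
width: 62.6
gripper_force: 67.5
```

Call:
play_rows:
  deltas: [0,0,0.4,0,0,0,0,0,0,0.7,0,0,0,0,0,0,0.7,0,0,0,0]

```text
clock: 35.02
eef_pos: [582.8, 174.2, 9.4]
tool_rot: [3.142, 0.0, 3.044]
force: [0.3, 0.1, -4.2]
width: 62.7
gripper_force: 67.6
```

Call:
play_rows:
  deltas: [0,0,0.4,0,0,0,0,0,0,0.7,0,0,0,0,0,0,0.7,0,0,0,0]

```text
clock: 35.4
eef_pos: [582.8, 174.1, 9.4]
tool_rot: [3.142, 0.0, 3.044]
force: [-2.3, -0.1, 6.2]
width: 62.4
gripper_force: 68.7
```

Contact. Release, rise, and check the whole scene.

Call:
play_rows:
  deltas: [0,0,0,0,0,0,0.78,0,0,0,0,0,0,0.85,0,0,0,0,0,0,0.95,0,0,-3,0,0,0,1,0,0,-15,0,0,0,1,0,0,-45,0,0,0,1,0,0,-90,0,0,0,1,0,0,-140,0,0,0,1,0,0,-180,0,0,0,1,0,0,-180,0,0,0,1]

```text
clock: 36.65
eef_pos: [585.2, 174.9, 193.2]
tool_rot: [3.138, 0.008, 3.044]
force: [0.2, -0.1, 0.6]
width: 85.4
gripper_force: 0.0
```

```bash
python3 - <<'E'
from h import *
a=save('wrist','w11.png');b=save('scene','s11.png')
c=np.hstack([cv2.resize(a,(400,300)),cv2.resize(b[120:300,70:380],(400,300))])
cv2.imwrite('pics/w11b.png',c[:,:,::-1])
E
```

```text
(no output)
```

View pics/w11b.png

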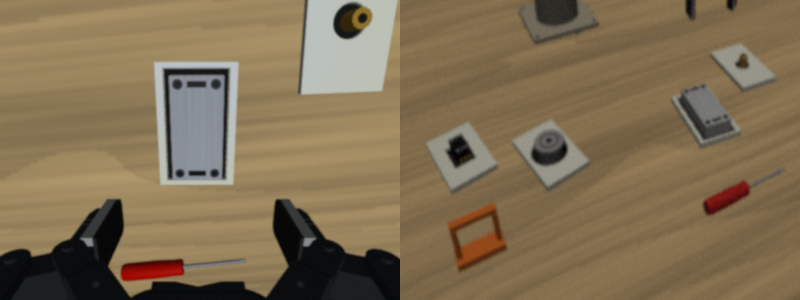

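All four parts are in their pockets: the block at (197,125), and the spacer, pulley and terminal in the scene view. The screwdriver and bracket have not moved. Handing in.

```bash
python3 -c "
from cell import *
print(finish_job())"
```

```text
the job is handed in; nothing more can be done
None
```

The spacer, terminal block, pulley and mounting block each lie flat and the same way up in their own pockets, the screwdriver and bracket were not touched, and the job is handed in at about 37 s.

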